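Spread a snap ring over a slide turntable's spindle and hold it at the groove

ROBOT

A 6-joint arm with a two-finger parallel gripper is mounted at the origin on the work surface. World frame = base frame: x ahead of the robot, y to its left, z up, the work surface at z = 0. Lengths are in m, angles in rad, forces in N, time in s.
With the tool pointing down it reaches from about 0.375 to 0.925 m from the base axis. Payload 5.7 kg.
Tool frame: the origin (TCP) lies between the finger pads; the fingertips stand 8 mm ahead of it and the grasp point (between the pads) lies 11 mm behind it; z points along the fingers, y is the direction in which the jaws open and shut (so a half turn about z gives the same grasp; the last joint's range is limited). The gripper opens to 85 mm and grips with 20 to 120 N. Pads are 22 mm wide; open, the fingers measure 114 mm over their backs; the gripper's body (76 mm by 85 mm) begins 54 mm behind the grasp point. The pads swing forward as they close: fully open they stand 13 mm farther back than shut.
Start: joints at [-1.388, 0.359, 1.51, -0, 1.272, -0.115], TCP at [0.176, -0.574, 0.239] pointing down, gripper open.
Joint ranges: [-2.97, 2.97], [-1.01, 2.36], [0.21, 2.38], [-0.96, 4.11], [0.2, 2.71], [-2.98, 2.98]. Speed limits (rad/s): [2.39, 2.39, 3.14, 3.14, 3.14, 3.14].

INTERFACE

Orientations are given as a unit quaternion [w, x, y, z].
In Python, from plant import arm gives the robot as it stands.
- The arm moves only by the tool step_arm, never from a script. Its argument "motion" is a list of rows, each an object with "dp": the shift along the tool's x, y, z in mm, a list of three; "delta_rot": the turn, a rotation vector about the tool's x, y, z in degrees, a list of three. In form: [{"dp": [dx, dy, dz], "delta_rot": [rx, ry, rz]}, ...]. A call has 1 to 10 rows; each row is the pose to reach, as a shift and turn from the pose commanded when the call began, along the tool's axes at that moment; what a row does not reach only later rows make up. A row lasts 1/12 s, in which the tool goes at most 41.7 mm and 7.16 degrees, less where a joint would pass 70% of its speed; a pose out of reach is approached as far as the arm can. A call with a gripper value outside its range is refused whole. "claw" is the opening, from 0 (shut) to 1 (fully open), set as the call begins (left out, the last holds). The fingers move at their own pace and stop on an object; the grip force is fixed at half the most. Time passes only in rows, so rows that repeat a pose let the fingers close. It gives the time, the measured TCP pose, the force and the opening at its end, in the units of the state.
- arm.read_state(): the state, without advancing time (a new reading comes with each control period).
- arm.read_camera(name): name is "scene" or "top"; returns a dict with "pixels" (384x512x3 uint8, red, green, blue), "fx", "fy", "cx", "cy" (pixels), "view" (4x4, takes a point from world to camera coordinates). Camera axes: x right, y up, looking along -z (the intrinsics and any distortion apply to the point x, -y, -z); pixel columns grow to the right and rows downward; lengths in m; the calibration is good to about 2 mm. A picture is of the moment at which its call begins. There is no depth.
- arm.finish_job(): hands the job in, once; it reports no verdict.
The state is a dict: "t": time; "joint_pos": joint angles; "dq": joint speeds; "tau": joint torques, N m; "tool_pos": TCP position; "orientation": TCP orientation; "ft_force": force on the tool from outside, world axes, zero at the start; "wrist_torque": the same for the moment, N m; "grip_width": finger opening in m.
Only numpy, scipy, OpenCV 4.12 (cv2) and the standard library are available. Lean on these libraries where they do the work, as an engineer would, in place of code of your own. Each camera call takes 0.05 s, during which the arm holds its last target. There are 200 camera calls.

TASK

The slide turntable has just been put back together, so wind its wheel by the green crank knob clockwise (seen from above) one full turn until it comes to its stop, and leave it there. Then, without disturbing the film tank, slide box, lens hood or beaker, take the red-handled pliers by both handles, squeeze them so that the brass snap ring on their tips is fully spread, lower the open ring from above over the spindle until it is level with the groove just above the brass washer, and finish there: still holding the pliers level and squeezed, ring spread around the groove, without bearing down on the washer.

Things in the scene. Friction and masses are not known exactly. Their poses are not given: they have to be found in the camera images.
- wheel (a joint): Angle of the turntable's aluminium wheel (190 mm across, 12 mm thick, top face 30 mm above the table, upright axis). Grows clockwise seen from above; starts between 0 and 0.3 rad, comes to a hard stop at 6.6 rad; turns stiffly enough to stay where left (under 1 N at the knob).
- knob_mid (a point): Mid-height of the upright round green crank knob on the wheel, 18 mm across, 80 mm from the wheel's axis; it stands on the wheel from 30 to 68 mm above the table, and this point is at 50 mm. It goes round with the wheel and spins freely on its own pin, so the hand need not turn.
- turntable: The fixed turntable: base, steel spindle and wheel; origin on the table at the wheel's axis. On the wheel stands a grey hub 44 mm across up to 88 mm, with a brass washer of the same width on it, top at 90.5 mm above the table.
- groove (a point): Centre of the groove in the upright spindle, on its axis, 95 mm above the table. The dark groove, 29 mm across, runs from the washer's top (90.5 mm) up to 99.5 mm; above it the spindle's head is 34 mm across up to 108.5 mm, then tapers to 20 mm across at its top, 118.5 mm above the table.
- pliers: Snap ring pliers lying flat on a wooden rest, about 0.18 kg; origin at the pivot, on the underside (24 mm above the table at the start); x points along the pliers from handles to ring, z up. Two red handles, 18 mm high and 10 mm thick, run back from the pivot to 100 mm behind it. The rest's bars, 24 mm high, lie under the pivot (within 12 mm of it) and under the handle ends (81 to 95 mm behind the pivot); nothing but a 6 mm board lies between them.
- pliers_grip (a point): The place to grip the pliers: midway between the two handles, 50 mm behind the pivot, half-way up the handles (33 mm above the table at the start). x points along the pliers to the ring, z up; at rest the handles are 62 mm wide over all here; squeezed to the stop they are parallel, 38 mm wide over all. Squeezing them across (along y) spreads the ring; the return spring needs 5 to 10 N on each handle.
- lever (a joint): Angle of the left handle about the pivot; the right one follows it as a mirror image. 0 at rest (ring shut), 0.25 rad squeezed to the stop (ring fully spread); springs back when let go.
- ring_center (a point): Centre of the spread opening of the brass snap ring, half-way up the ring. The ring is 5 mm thick, 32 mm across inside when shut (too small for the spindle), stays hooked on the plier tips, and lies in the mid plane of the handles. The ring draws back towards the pivot as it spreads; this point is fixed on the pliers, where the opening's centre is when fully spread, and lies 114.6 mm ahead of point pliers_grip along the pliers' x, and the opening then clears a round of 38 mm.
- tank: Bystander: steel film tank, 88 mm across, 105 mm high, with a white funnel in it 110 mm across the mouth and reaching up to 130 mm; origin under its centre.
- slide_box: Bystander: blue slide box, 57 x 107 x 53 mm; origin under its centre.
- lens_hood: Bystander: brass lens hood, 60 mm across, 34 mm high; origin under its centre.
- beaker: Bystander: squat clear glass beaker, 76 mm across, 65 mm high; origin under its centre.
Mind the look-alikes: they are no part of the job. Leave any pink or purple look-alike of the pliers alone.

How it is judged:
By the outcome, as a careful person would: the job done as asked, in the order asked, and still so for the second after the job is handed in, while the arm keeps its last pose, push and grip.
It also fails if it takes over 61 s, if anything falls off the work surface, if the arm or the gripper's body presses on something with over 40 N, if the wrist force passes 120 N, or if a joint passes its speed limit or range.

## Working session

There is one attempt and no reset: what is moved stays moved. The work goes in short steps, Python scripts to look and compute and a tool call to move; the robot and the scene stay as the last step left them, time stands still between calls to the robot, and variables do not carry over. Pictures are saved under pics/ and viewed, about 8 in all and at most 12, crops included, and the job is handed in when it is done.

Besides the shell and the picture viewer there is one more tool, called after ">>>" as name([rows], argument=value, ...), one row to a line, values as JSON. step_arm: Moves the arm, as the interface text tells. Its arguments: {"type":"object","properties":{"motion":{"type":"array","items":{"type":"object","properties":{"dp":{"type":"array","items":{"type":"number"}},"delta_rot":{"type":"array","items":{"type":"number"}}}}},"claw":{"type":"number"}},"required":["motion"]}

```bash
mkdir -p pics; ls; python3 - <<'E'
from plant import arm
import cv2,numpy as np
s=arm.read_state();print({k:np.round(v,3).tolist() for k,v in s.items()})
for n in("scene","top"):
    c=arm.read_camera(n);cv2.imwrite(f"pics/{n}0.png",c["pixels"][:,:,::-1])
    print(n,[c[k] for k in("fx","fy","cx","cy")],np.round(c["view"],4).tolist(),[k for k in c])
    np.savez(f"{n}0.npz",**c)
E
```

```text
pics
{'t': 0.0, 'joint_pos': [-1.388, 0.36, 1.511, 0.0, 1.273, -0.115], 'dq': [0.001, 0.001, -0.001, -0.001, -0.001, 0.001], 'tau': [-0.002, -52.764, -27.862, -0.0, 0.013, 0.0], 'tool_pos': [0.176, -0.573, 0.238], 'orientation': [-0.001, 0.989, 0.148, -0.0], 'ft_force': [0.754, -0.506, 0.174], 'wrist_torque': [-0.018, 0.051, 0.015], 'grip_width': 0.086}
scene [460.9935841658972, 460.9935841658972, 250.1233756972822, 192.46740038230425] [[-0.606, 0.7954, 0.0006, 0.3407], [-0.6263, -0.4776, 0.6161, 0.2931], [0.4904, 0.373, 0.7877, -1.7798], [0.0, 0.0, 0.0, 1.0]] ['pixels', 'fx', 'fy', 'cx', 'cy', 'view']
top [448.2256429144064, 448.2256429144064, 263.2693863739648, 194.3521433241008] [[-0.0113, -0.9999, -0.0103, 0.0064], [0.9916, -0.0125, 0.1289, -0.553], [-0.129, -0.0088, 0.9916, -1.4241], [0.0, 0.0, 0.0, 1.0]] ['pixels', 'fx', 'fy', 'cx', 'cy', 'view']
```

View pics/top0.png

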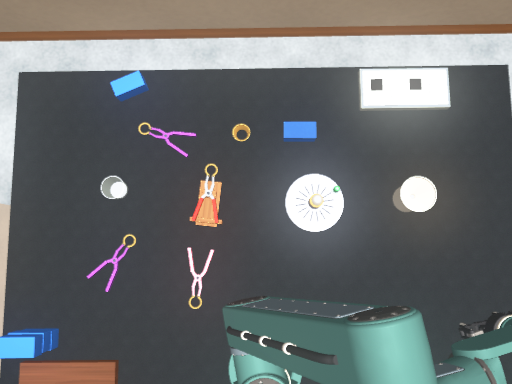

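View pics/scene0.png

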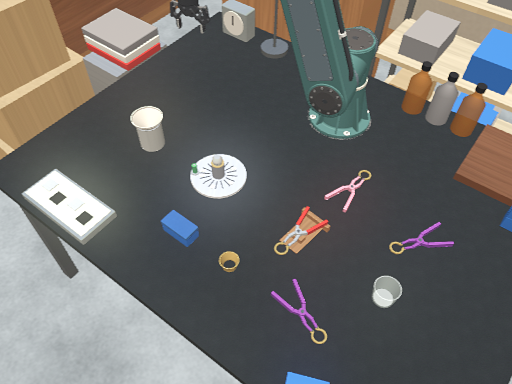

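The top view shows the wheel at (315,202) with its green knob at (337,188). There are four pliers-like things:
- red-handled on the orange rest at (208,200)
- pink at (199,275)
- purple at (170,137)
- purple at (115,262)

Only the first has red handles and a wooden rest, so that is the one meant. I'll measure it and confirm it in a crop.

```bash
cat >h.py <<'E'
import numpy as np,cv2
def ray(c,u,v):
    V=np.array(c["view"]);R=V[:3,:3];o=-R.T@V[:3,3]
    d=R.T@np.array([(u-c["cx"])/c["fx"],-(v-c["cy"])/c["fy"],-1.]);return o,d/np.linalg.norm(d)
def onz(c,u,v,z):
    o,d=ray(c,u,v);return o+d*(z-o[2])/d[2]
def proj(c,p):
    V=np.array(c["view"]);q=V[:3,:3]@np.array(p)+V[:3,3];return np.array([c["cx"]+c["fx"]*q[0]/-q[2],c["cy"]-c["fy"]*q[1]/-q[2]])
def tri(c1,p1,c2,p2):
    A=[];b=[]
    (o1,d1),(o2,d2)=ray(c1,*p1),ray(c2,*p2)
    t=np.linalg.lstsq(np.c_[d1,-d2],o2-o1,rcond=None)[0]
    a,b=o1+d1*t[0],o2+d2*t[1];return (a+b)/2,np.linalg.norm(a-b)
def mask(c,lo,hi,box):
    h=cv2.cvtColor(c["pixels"],cv2.COLOR_RGB2HSV);m=cv2.inRange(h,np.array(lo),np.array(hi))
    x0,y0,x1,y1=box;o=np.zeros_like(m);o[y0:y1,x0:x1]=m[y0:y1,x0:x1];return o
def cen(m):
    ys,xs=np.nonzero(m);return np.array([xs.mean(),ys.mean()]),len(xs)
E
cat >m.py <<'E'
from h import *
T=dict(np.load("top0.npz"));S=dict(np.load("scene0.npz"))
r=np.round
B={"T":(T,(180,150,240,235),(280,165,350,240)),"S":(S,(265,195,340,265),(180,145,255,205))}
P={}
for k,(c,pb,wb) in B.items():
    g,n=cen(mask(c,(50,80,40),(85,255,255),wb));P[k+"g"]=g;print(k,"knob",r(g,1),n,r(onz(c,*g,.05),4))
    w=mask(c,(0,0,150),(180,60,255),wb);cs,_=cv2.findContours(w,0,2);q=max(cs,key=cv2.contourArea)
    e=cv2.fitEllipse(cv2.convexHull(q));P[k+"w"]=e[0];print(k,"wheel",r(e[0],1),r(e[1],1),r(onz(c,*e[0],.03),4))
    br=mask(c,(18,90,80),(32,255,255),pb);cs,_=cv2.findContours(br,0,2)
    for q in cs:
        if cv2.contourArea(q)>25:
            e=cv2.fitEllipse(q);print(k,"brass",r(e[0],1),r(e[1],1),cv2.contourArea(q),r(onz(c,*e[0],.033),4))
            if min(e[1])>8:P[k+"r"]=e[0]
    rd=mask(c,(0,190,130),(6,255,255),pb)|mask(c,(172,190,130),(180,255,255),pb)
    n,l,st,ce=cv2.connectedComponentsWithStats(rd)
    for i in range(1,n):
        if st[i,4]>15:
            pts=np.argwhere(l==i)[:,::-1];W=np.array([onz(c,*p,.042)[:2] for p in pts]);m=W.mean(0)
            d=np.linalg.svd(W-m)[2][0];t=(W-m)@d;print(k,"red",r(ce[i],1),st[i],r(m,4),"dir",r(np.degrees(np.arctan2(d[1],d[0])),1),"ends",r(m+d*t.min(),3),r(m+d*t.max(),3))
for q in "gwr":
    if "T"+q in P and "S"+q in P: a=tri(T,P["T"+q],S,P["S"+q]);print(q,r(a[0],4),r(a[1],4))
E
python3 m.py; python3 - <<'E'
import cv2,numpy as np
a=cv2.imread("pics/top0.png")[150:240,180:240];b=cv2.imread("pics/scene0.png")[195:265,265:340]
f=lambda x:cv2.resize(x,(390,585 if x is a else 364),interpolation=cv2.INTER_CUBIC)
A,Bb=f(a),f(b);o=np.zeros((585,790,3),np.uint8);o[:,:390]=A;o[:364,400:]=Bb;cv2.imwrite("pics/crop1.png",o)
E
```

```text
T knob [336.6 188.2] 16 [ 0.5683 -0.2369  0.05  ]
T wheel [314.1 202.2] [58.3 59.1] [ 0.526  -0.1655  0.03  ]
T brass [210.6 169.5] [11.6 12.6] 45.5 [0.6381 0.1723 0.033 ]
S knob [194.  167.9] 37 [ 0.5648 -0.2355  0.05  ]
S wheel [218.1 175.7] [44.4 56.6] [ 0.5297 -0.1608  0.03  ]
S brass [281.2 247.9] [11.2 13.6] 48.0 [0.6342 0.1717 0.033 ]
g [ 0.567  -0.2352  0.0527] 0.0032
w [ 0.5262 -0.1654  0.0236] 0.0019
r [0.6369 0.1724 0.0373] 0.0015
```

View pics/crop1.png

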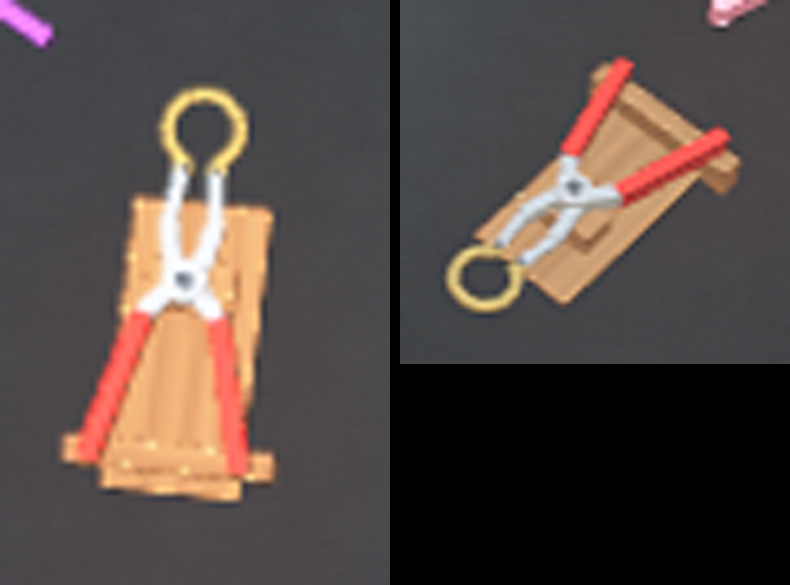

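The crop confirms it: red handles, silver jaws with the brass ring at the far end, lying on the wooden rest. Knob to axis measures 81 mm against the given 80, which fits. Next I'll get the handle axis and spindle, then plan the move to the knob.

```bash
cat >>h.py <<'E'
from scipy.spatial.transform import Rotation as Ro
def R0(s): q=s["orientation"];return Ro.from_quat([q[1],q[2],q[3],q[0]])
def down(yaw): return Ro.from_matrix(np.c_[[np.cos(yaw),np.sin(yaw),0],[np.sin(yaw),-np.cos(yaw),0],[0,0,-1]])
def move(p,R,pt,yawdeg):
    "tool-frame dp (mm), delta_rot (deg) from commanded/measured p,R"
    return np.round(R.inv().apply(np.array(pt)-p)*1000,1),np.round(np.degrees((R.inv()*down(np.radians(yawdeg))).as_rotvec()),2)
E
sed -i 's/(0,190,130),(6/(0,140,110),(5/;s/(172,190,130)/(173,140,110)/' m.py; cat >>m.py <<'E'
for k,(c,wb) in {"T":(T,(300,185,330,215)),"S":(S,(205,145,232,185))}.items():
    m=mask(c,(8,50,60),(32,255,255),wb);print(k,"spindle brassy",cen(m), )
from plant import arm
s=arm.read_state();R=R0(s)
x=R.apply([1,0,0]);print("yaw",np.degrees(np.arctan2(x[1],x[0])))
for y in(-60,120):print(move(s["tool_pos"],R,(.567,-.2355,.14),y))
for n,uv,z in[("tank",(419,194),.13),("hood",(241,132),.034),("box",(300,130),.053),("beaker",(114,187),.06)]:print(n,r(onz(T,*uv,z),3))
E
python3 m.py
```

```text
T knob [336.6 188.2] 16 [ 0.5683 -0.2369  0.05  ]
T wheel [314.1 202.2] [58.3 59.1] [ 0.526  -0.1655  0.03  ]
T brass [210.6 169.5] [11.6 12.6] 45.5 [0.6381 0.1723 0.033 ]
T red [196.8 208.9] [192 198  11  23  92] [0.5077 0.2151] dir 158.8 ends [0.543 0.202] [0.472 0.229]
T red [214.8 210.8] [212 199   6  24  78] [0.5007 0.1571] dir -172.0 ends [0.539 0.162] [0.464 0.152]
S knob [194.  167.9] 37 [ 0.5648 -0.2355  0.05  ]
S wheel [218.1 175.7] [44.4 56.6] [ 0.5297 -0.1608  0.03  ]
S brass [281.2 247.9] [11.2 13.6] 48.0 [0.6342 0.1717 0.033 ]
S red [302.4 215.4] [296 206  14  19  84] [0.5019 0.1595] dir 7.4 ends [0.461 0.154] [0.539 0.164]
S red [317.1 226.5] [307 220  21  15 112] [0.5096 0.2184] dir -19.7 ends [0.471 0.232] [0.547 0.205]
g [ 0.567  -0.2352  0.0527] 0.0032
w [ 0.5262 -0.1654  0.0236] 0.0019
r [0.6369 0.1724 0.0373] 0.0015
T spindle brassy (array([314.16393443, 201.86885246]), 61)
S spindle brassy (array([217.51162791, 164.62790698]), 43)
yaw 17.066175257747652
(array([ 472.9, -207.7,   99. ]), array([-9.000e-02,  5.000e-02,  7.707e+01]))
(array([ 472.9, -207.7,   99. ]), array([-6.0000e-02, -9.0000e-02, -1.0293e+02]))
tank [ 0.536 -0.474  0.13 ]
hood [0.763 0.071 0.034]
box [ 0.762 -0.123  0.053]
beaker [0.58 0.48 0.06]
```

>>> step_arm([
  {"dp": [40, -18, 8], "delta_rot": [0, 0, -7]},
  {"dp": [80, -35, 16], "delta_rot": [0, 0, -14]},
  {"dp": [120, -53, 24], "delta_rot": [0, 0, -21]},
  {"dp": [156, -69, 32], "delta_rot": [0, 0, -28]},
  {"dp": [192, -85, 40], "delta_rot": [0, 0, -35]},
  {"dp": [228, -100, 48], "delta_rot": [0, 0, -42]},
  {"dp": [264, -116, 56], "delta_rot": [0, 0, -49]},
  {"dp": [300, -132, 64], "delta_rot": [0, 0, -56]},
  {"dp": [336, -148, 72], "delta_rot": [0, 0, -63]},
  {"dp": [372, -164, 80], "delta_rot": [0, 0, -70]},
], claw=0.65)

```text
t: 0.93
tool_pos: [0.4846, -0.3057, 0.1586]
orientation: [-0.0, 0.723, 0.691, -0.0]
ft_force: [0.2, -0.7, -0.3]
grip_width: 0.0557
```

```bash
cat >g.py <<'E'
import sys;from h import *
from plant import arm
s=arm.read_state();R=R0(s);x=R.apply([1,0,0]);z=R.apply([0,0,1])
print("t",round(s["t"],2),"pos",np.round(s["tool_pos"],4),"yaw",round(np.degrees(np.arctan2(x[1],x[0])),2),"z",np.round(z,4),"F",np.round(s["ft_force"],1),"M",np.round(s["wrist_torque"],2),"w",round(s["grip_width"],4),"j6",round(s["joint_pos"][5],2))
if len(sys.argv)>4:
    a=[float(v) for v in sys.argv[1:5]];print(move(s["tool_pos"],R,a[:3],a[3]))
E
python3 g.py .567 -.2355 .1 120
```

```text
t 0.93 pos [ 0.4846 -0.3057  0.1586] yaw 87.42 z [-5.e-04  5.e-04 -1.e+00] F [ 0.2 -0.7 -0.3] M [ 0.02 -0.02  0.03] w 0.0557 j6 -0.64
(array([73.9, 79.2, 58.6]), array([-2.000e-02, -4.000e-02, -3.258e+01]))
```

>>> step_arm([
  {"dp": [25, 26, 20], "delta_rot": [0, 0, -7]},
  {"dp": [49, 53, 40], "delta_rot": [0, 0, -14]},
  {"dp": [74, 79, 59], "delta_rot": [0, 0, -21]},
  {"dp": [74, 79, 59], "delta_rot": [0, 0, -28]},
  {"dp": [74, 79, 59], "delta_rot": [0, 0, -33]},
  {"dp": [74, 79, 59], "delta_rot": [0, 0, -33]},
  {"dp": [74, 79, 59], "delta_rot": [0, 0, -33]},
])

```text
t: 1.52
tool_pos: [0.566, -0.2375, 0.0999]
orientation: [-0.0, 0.501, 0.866, 0.0]
ft_force: [0.3, -0.5, 0.4]
grip_width: 0.0556
```

```bash
python3 g.py .567 -.2355 .046 120; python3 - <<'E'
from plant import arm
import cv2,numpy as np
o=[]
for n,b in(("scene",(140,90,270,220)),("top",(260,110,390,240))):
    c=arm.read_camera(n);np.savez(n+"1.npz",**c);x0,y0,x1,y1=b
    o.append(cv2.resize(c["pixels"][y0:y1,x0:x1,::-1],(398,398),interpolation=cv2.INTER_CUBIC))
cv2.imwrite("pics/k1.png",np.hstack(o))
E
```

```text
t 1.52 pos [ 0.566  -0.2375  0.0999] yaw 119.92 z [-8.e-04  5.e-04 -1.e+00] F [ 0.3 -0.5  0.4] M [0.03 0.02 0.04] w 0.0556 j6 -1.03
(array([ 1.2,  1.9, 53.9]), array([-0.03, -0.05, -0.08]))
```

View pics/k1.png

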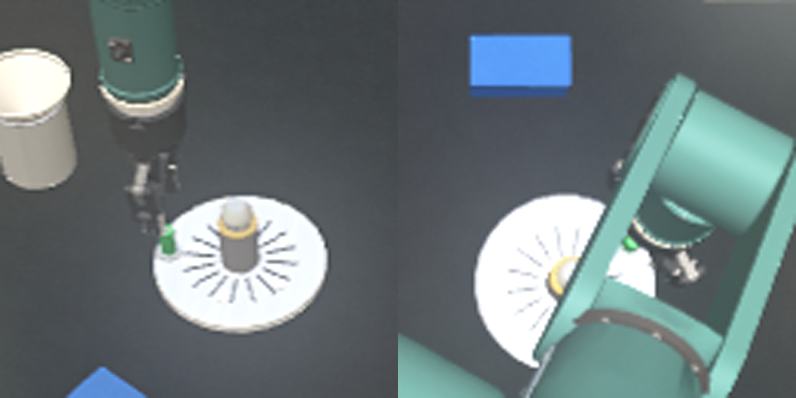

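The left half (scene crop) shows the open fingers straddling the space just above the green knob, at about (168,240) in the crop. I'll descend and close.

>>> step_arm([
  {"dp": [1, 2, 20], "delta_rot": [0, 0, 0]},
  {"dp": [1, 2, 38], "delta_rot": [0, 0, 0]},
  {"dp": [1, 2, 50], "delta_rot": [0, 0, 0]},
  {"dp": [1, 2, 53], "delta_rot": [0, 0, 0]},
  {"dp": [1, 2, 53], "delta_rot": [0, 0, 0]},
])

```text
t: 2.03
tool_pos: [0.5665, -0.2358, 0.0465]
orientation: [-0.001, 0.5, 0.866, 0.0]
ft_force: [-0.4, 0.5, 0.4]
grip_width: 0.0551
```

>>> step_arm([
  {"dp": [0, 0, 0]},
  {"dp": [0, 0, 0]},
  {"dp": [0, 0, 0]},
  {"dp": [0, 0, 0]},
  {"dp": [0, 0, 0]},
  {"dp": [0, 0, 0]},
], claw=0.0)

```text
invalid input
```

```bash
python3 g.py
```

```text
t 2.03 pos [ 0.5665 -0.2358  0.0465] yaw 119.98 z [-0.0019  0.0011 -1.    ] F [-0.4  0.5  0.4] M [0.03 0.01 0.02] w 0.0551 j6 -1.03
```

>>> step_arm([
  {"dp": [0, 0, 0], "delta_rot": [0, 0, 0]},
  {"dp": [0, 0, 0], "delta_rot": [0, 0, 0]},
  {"dp": [0, 0, 0], "delta_rot": [0, 0, 0]},
  {"dp": [0, 0, 0], "delta_rot": [0, 0, 0]},
  {"dp": [0, 0, 0], "delta_rot": [0, 0, 0]},
  {"dp": [0, 0, 0], "delta_rot": [0, 0, 0]},
  {"dp": [0, 0, 0], "delta_rot": [0, 0, 0]},
], claw=0.0)

```text
t: 2.62
tool_pos: [0.5682, -0.2363, 0.0484]
orientation: [0.001, 0.5, 0.866, 0.0]
ft_force: [-0.3, 0.1, 5.6]
grip_width: 0.0163
```

```bash
python3 g.py
```

```text
t 2.62 pos [ 0.5682 -0.2363  0.0484] yaw 120.06 z [ 1.6e-03 -9.0e-04 -1.0e+00] F [-0.3  0.1  5.6] M [ 0.05  0.19 -0.  ] w 0.0163 j6 -1.03
```

>>> step_arm([
  {"dp": [0.3, -7, -1], "delta_rot": [0, 0, 0]},
  {"dp": [1.2, -13.9, -2], "delta_rot": [0, 0, 0]},
  {"dp": [2.7, -20.7, -2], "delta_rot": [0, 0, 0]},
  {"dp": [4.8, -27.4, -2], "delta_rot": [0, 0, 0]},
  {"dp": [7.5, -33.8, -2], "delta_rot": [0, 0, 0]},
  {"dp": [10.7, -40, -2], "delta_rot": [0, 0, 0]},
  {"dp": [14.5, -45.9, -2], "delta_rot": [0, 0, 0]},
  {"dp": [18.7, -51.4, -2], "delta_rot": [0, 0, 0]},
  {"dp": [23.4, -56.6, -2], "delta_rot": [0, 0, 0]},
  {"dp": [23.4, -56.6, -2], "delta_rot": [0, 0, 0]},
])

```text
t: 3.45
tool_pos: [0.5039, -0.2451, 0.0486]
orientation: [-0.001, 0.499, 0.866, -0.001]
ft_force: [-4.1, -6.9, -8.3]
grip_width: 0.016
```

```bash
cat >>g.py <<'E'
c=R.inv().apply(s["ft_force"]);print("Ftool",np.round(c,1),"rel start",np.round(down(np.radians(120)).inv().apply(s["tool_pos"]-np.array([.5665,-.2358,.0465]))*1000,1))
E
python3 g.py
```

```text
t 3.45 pos [ 0.5039 -0.2451  0.0486] yaw 120.09 z [-0.0032 -0.0011 -1.    ] F [-4.1 -6.9 -8.3] M [-1.21  0.32  0.06] w 0.016 j6 -1.1
Ftool [-4.  -7.   8.3] rel start [ 23.2 -58.9  -2.1]
```

```bash
cat >c.py <<'E'
import numpy as np,sys
cx,cy,px,py,a,d,n=map(float,sys.argv[1:8])
for i in range(int(n)):
    f=np.radians(a+i*d);print(round(a+i*d),np.round([cx-80*np.cos(f)-px,cy-80*np.sin(f)-py],1).tolist(),"abs",np.round([cx-80*np.cos(f),cy-80*np.sin(f)],1).tolist())
E
python3 c.py 78.6 -1.25 23.4 -56.6 53 8 10
```

```text
53 [7.1, -8.5] abs [30.5, -65.1]
61 [16.4, -14.6] abs [39.8, -71.2]
69 [26.5, -19.3] abs [49.9, -75.9]
77 [37.2, -22.6] abs [60.6, -79.2]
85 [48.2, -24.3] abs [71.6, -80.9]
93 [59.4, -24.5] abs [82.8, -81.1]
101 [70.5, -23.2] abs [93.9, -79.8]
109 [81.2, -20.3] abs [104.6, -76.9]
117 [91.5, -15.9] abs [114.9, -72.5]
125 [101.1, -10.2] abs [124.5, -66.8]
```

>>> step_arm([
  {"dp": [7.1, -8.5, 1], "delta_rot": [0, 0, 0]},
  {"dp": [16.4, -14.6, 1.5], "delta_rot": [0, 0, 0]},
  {"dp": [26.5, -19.3, 1.5], "delta_rot": [0, 0, 0]},
  {"dp": [37.2, -22.6, 1.5], "delta_rot": [0, 0, 0]},
  {"dp": [48.2, -24.3, 1.5], "delta_rot": [0, 0, 0]},
  {"dp": [59.4, -24.5, 1.5], "delta_rot": [0, 0, 0]},
  {"dp": [70.5, -23.2, 1.5], "delta_rot": [0, 0, 0]},
  {"dp": [81.2, -20.3, 1.5], "delta_rot": [0, 0, 0]},
  {"dp": [91.5, -15.9, 1.5], "delta_rot": [0, 0, 0]},
  {"dp": [91.5, -15.9, 1.5], "delta_rot": [0, 0, 0]},
])

```text
t: 4.28
tool_pos: [0.4458, -0.1706, 0.0484]
orientation: [-0.001, 0.499, 0.866, 0.0]
ft_force: [-0.7, 0.8, 7.9]
grip_width: 0.0162
```

```bash
python3 g.py; python3 c.py 78.6 -1.25 114.9 -72.5 125 8 10
```

```text
t 4.28 pos [ 0.4458 -0.1706  0.0484] yaw 120.09 z [-5.0e-04  1.2e-03 -1.0e+00] F [-0.7  0.8  7.9] M [0.12 0.11 0.01] w 0.0162 j6 -1.04
Ftool [ 1.  -0.2 -7.9] rel start [116.8 -71.9  -1.9]
125 [9.6, 5.7] abs [124.5, -66.8]
133 [18.3, 12.7] abs [133.2, -59.8]
141 [25.9, 20.9] abs [140.8, -51.6]
149 [32.3, 30.0] abs [147.2, -42.5]
157 [37.3, 40.0] abs [152.2, -32.5]
165 [41.0, 50.5] abs [155.9, -22.0]
173 [43.1, 61.5] abs [158.0, -11.0]
181 [43.7, 72.6] abs [158.6, 0.1]
189 [42.7, 83.8] abs [157.6, 11.3]
197 [40.2, 94.6] abs [155.1, 22.1]
```

>>> step_arm([
  {"dp": [9.6, 5.7, -1.5], "delta_rot": [0, 0, 0]},
  {"dp": [18.3, 12.7, -1.5], "delta_rot": [0, 0, 0]},
  {"dp": [25.9, 20.9, -1.5], "delta_rot": [0, 0, 0]},
  {"dp": [32.3, 30.0, -1.5], "delta_rot": [0, 0, 0]},
  {"dp": [37.3, 40.0, -1.5], "delta_rot": [0, 0, 0]},
  {"dp": [41.0, 50.5, -1.5], "delta_rot": [0, 0, 0]},
  {"dp": [43.1, 61.5, -1.5], "delta_rot": [0, 0, 0]},
  {"dp": [43.7, 72.6, -1.5], "delta_rot": [0, 0, 0]},
  {"dp": [42.7, 83.8, -1.5], "delta_rot": [0, 0, 0]},
  {"dp": [40.2, 94.6, -1.5], "delta_rot": [0, 0, 0]},
])

```text
t: 5.12
tool_pos: [0.5089, -0.09, 0.0487]
orientation: [-0.001, 0.499, 0.867, -0.001]
ft_force: [1.0, -9.3, -18.3]
grip_width: 0.016
```

```bash
python3 g.py; python3 c.py 78.6 -1.25 155.1 22.1 205 8 10
```

```text
t 5.12 pos [ 0.5089 -0.09    0.0487] yaw 120.13 z [-2.3e-03 -3.0e-04 -1.0e+00] F [  1.   -9.3 -18.3] M [-1.51 -0.18  0.05] w 0.016 j6 -0.83
Ftool [-8.5 -3.8 18.3] rel start [155.1  23.   -2.2]
205 [-4.0, 10.5] abs [151.1, 32.6]
213 [-9.4, 20.2] abs [145.7, 42.3]
221 [-16.1, 29.1] abs [139.0, 51.2]
229 [-24.0, 37.0] abs [131.1, 59.1]
237 [-32.9, 43.7] abs [122.2, 65.8]
245 [-42.7, 49.2] abs [112.4, 71.3]
253 [-53.1, 53.2] abs [102.0, 75.3]
261 [-64.0, 55.7] abs [91.1, 77.8]
269 [-75.1, 56.6] abs [80.0, 78.7]
277 [-86.2, 56.1] abs [68.9, 78.2]
```

>>> step_arm([
  {"dp": [-5, 10.5, 1], "delta_rot": [0, 0, 0]},
  {"dp": [-10.4, 20.2, 1], "delta_rot": [0, 0, 0]},
  {"dp": [-17.1, 29.1, 1], "delta_rot": [0, 0, 0]},
  {"dp": [-25, 37, 1], "delta_rot": [0, 0, 0]},
  {"dp": [-33.9, 43.7, 1], "delta_rot": [0, 0, 0]},
  {"dp": [-43.7, 49.2, 1], "delta_rot": [0, 0, 0]},
  {"dp": [-54.1, 53.2, 1], "delta_rot": [0, 0, 0]},
  {"dp": [-65, 55.7, 1], "delta_rot": [0, 0, 0]},
  {"dp": [-76.1, 56.6, 1], "delta_rot": [0, 0, 0]},
  {"dp": [-87.2, 56.1, 1], "delta_rot": [0, 0, 0]},
])

```text
t: 5.95
tool_pos: [0.6001, -0.1382, 0.0485]
orientation: [-0.002, 0.499, 0.866, -0.001]
ft_force: [-8.1, -2.4, 2.4]
grip_width: 0.0159
```

```bash
python3 g.py; python3 c.py 77.6 -1.25 67.9 78.2 285 8 12
```

```text
t 5.95 pos [ 0.6001 -0.1382  0.0485] yaw 120.07 z [-3.5e-03  9.0e-04 -1.0e+00] F [-8.1 -2.4  2.4] M [-0.37  1.29  0.01] w 0.0159 j6 -0.86
Ftool [ 2.  -8.2 -2.4] rel start [67.7 77.9 -2. ]
285 [-11.0, -2.2] abs [56.9, 76.0]
293 [-21.6, -5.8] abs [46.3, 72.4]
301 [-31.5, -10.9] abs [36.4, 67.3]
309 [-40.6, -17.3] abs [27.3, 60.9]
317 [-48.8, -24.9] abs [19.1, 53.3]
325 [-55.8, -33.6] abs [12.1, 44.6]
333 [-61.6, -43.1] abs [6.3, 35.1]
341 [-65.9, -53.4] abs [2.0, 24.8]
349 [-68.8, -64.2] abs [-0.9, 14.0]
357 [-70.2, -75.3] abs [-2.3, 2.9]
365 [-70.0, -86.4] abs [-2.1, -8.2]
373 [-68.2, -97.4] abs [-0.3, -19.2]
```

>>> step_arm([
  {"dp": [-11, -3.2, 0], "delta_rot": [0, 0, 0]},
  {"dp": [-21.6, -6.8, 0], "delta_rot": [0, 0, 0]},
  {"dp": [-31.5, -11.9, 0], "delta_rot": [0, 0, 0]},
  {"dp": [-40.6, -18.3, 0], "delta_rot": [0, 0, 0]},
  {"dp": [-48.5, -25.9, 0], "delta_rot": [0, 0, 0]},
  {"dp": [-55.3, -34.6, 0], "delta_rot": [0, 0, 0]},
  {"dp": [-61, -44, 0], "delta_rot": [0, 0, 0]},
  {"dp": [-65.2, -54, 0], "delta_rot": [0, 0, 0]},
  {"dp": [-67.8, -63, 0], "delta_rot": [0, 0, 0]},
  {"dp": [-67.8, -63, 0], "delta_rot": [0, 0, 0]},
])

```text
t: 6.78
tool_pos: [0.5788, -0.2285, 0.0485]
orientation: [-0.001, 0.5, 0.866, 0.0]
ft_force: [-3.8, 3.0, 0.7]
grip_width: 0.0161
```

```bash
python3 g.py
```

```text
t 6.78 pos [ 0.5788 -0.2285  0.0485] yaw 119.96 z [-0.0021  0.0022 -1.    ] F [-3.8  3.   0.7] M [ 0.55  0.66 -0.03] w 0.0161 j6 -1.01
Ftool [ 4.6 -1.8 -0.7] rel start [ 0.2 14.4 -2. ]
```

>>> step_arm([
  {"dp": [0, -6, 0], "delta_rot": [0, 0, 0]},
  {"dp": [-0.3, -12, 0], "delta_rot": [0, 0, 0]},
  {"dp": [-0.4, -15, 0], "delta_rot": [0, 0, 0]},
  {"dp": [-0.4, -18, 0], "delta_rot": [0, 0, 0]},
  {"dp": [-0.4, -18, 0], "delta_rot": [0, 0, 0]},
])

```text
t: 7.2
tool_pos: [0.5651, -0.2382, 0.0485]
orientation: [0.0, 0.5, 0.866, -0.0]
ft_force: [-0.7, 1.0, -1.8]
grip_width: 0.016
```

```bash
python3 g.py
```

```text
t 7.2 pos [ 0.5651 -0.2382  0.0485] yaw 120.04 z [ 4.e-04 -3.e-04 -1.e+00] F [-0.7  1.  -1.8] M [ 0.12  0.16 -0.01] w 0.016 j6 -1.04
Ftool [ 1.2 -0.1  1.8] rel start [-1.3 -2.4 -2. ]
```

>>> step_arm([
  {"dp": [0, -3, 0], "delta_rot": [0, 0, 0]},
  {"dp": [0.3, -6, 0], "delta_rot": [0, 0, 0]},
  {"dp": [0.6, -8, 0], "delta_rot": [0, 0, 0]},
  {"dp": [0.6, -8, 0], "delta_rot": [0, 0, 0]},
])

```text
t: 7.53
tool_pos: [0.5599, -0.2409, 0.0486]
orientation: [0.002, 0.5, 0.866, 0.001]
ft_force: [6.3, 4.6, -4.4]
grip_width: 0.0165
```

```bash
python3 g.py
```

```text
t 7.53 pos [ 0.5599 -0.2409  0.0486] yaw 120.0 z [ 4.1e-03  3.0e-04 -1.0e+00] F [ 6.3  4.6 -4.4] M [ 0.72 -0.77  0.03] w 0.0165 j6 -1.05
Ftool [0.8 7.8 4.4] rel start [-1.1 -8.3 -2.1]
```

>>> step_arm([
  {"dp": [0.2, -1.5, 0], "delta_rot": [0, 0, 0]},
  {"dp": [0.3, -3, 0], "delta_rot": [0, 0, 0]},
  {"dp": [0.3, -3, 0], "delta_rot": [0, 0, 0]},
  {"dp": [0.3, -3, 0], "delta_rot": [0, 0, 0]},
])

```text
t: 7.87
tool_pos: [0.5597, -0.241, 0.0486]
orientation: [0.003, 0.5, 0.866, 0.003]
ft_force: [12.8, 9.9, -8.5]
grip_width: 0.0156
```

```bash
python3 g.py
```

```text
t 7.87 pos [ 0.5597 -0.241   0.0486] yaw 119.96 z [ 0.008   0.0014 -1.    ] F [12.8  9.9 -8.5] M [ 1.64 -2.03 -0.  ] w 0.0156 j6 -1.05
Ftool [ 2.2 16.   8.6] rel start [-1.1 -8.5 -2.1]
```

>>> step_arm([
  {"dp": [0, 2.5, 0], "delta_rot": [0, 0, 0]},
  {"dp": [0, 4.7, -1], "delta_rot": [0, 0, 0]},
  {"dp": [0, 4.7, 1], "delta_rot": [0, 0, 0]},
  {"dp": [0, 4.7, 1], "delta_rot": [0, 0, 0]},
])

```text
t: 8.2
tool_pos: [0.5603, -0.2406, 0.0485]
orientation: [0.001, 0.499, 0.866, -0.0]
ft_force: [0.1, 0.1, 3.9]
grip_width: 0.0162
```

```bash
python3 g.py
```

```text
t 8.2 pos [ 0.5603 -0.2406  0.0485] yaw 120.07 z [ 0.002  -0.0012 -1.    ] F [0.1 0.1 3.9] M [ 0.09 -0.04 -0.03] w 0.0162 j6 -1.04
Ftool [ 0.   0.2 -3.9] rel start [-1.1 -7.8 -2. ]
```

>>> step_arm([
  {"dp": [0, 0, 0], "delta_rot": [0, 0, 0]},
  {"dp": [0, 0, 0], "delta_rot": [0, 0, 0]},
  {"dp": [0, 0, 0], "delta_rot": [0, 0, 0]},
  {"dp": [0, 0, 0], "delta_rot": [0, 0, 0]},
  {"dp": [0, 0, -20], "delta_rot": [0, 0, 0]},
  {"dp": [0, 0, -55], "delta_rot": [0, 0, 0]},
  {"dp": [0, 0, -90], "delta_rot": [0, 0, 0]},
  {"dp": [0, 0, -120], "delta_rot": [0, 0, 0]},
], claw=0.6)

```text
t: 8.87
tool_pos: [0.5592, -0.24, 0.169]
orientation: [0.0, 0.5, 0.866, 0.0]
ft_force: [0.4, -0.6, 0.2]
grip_width: 0.0516
```

```bash
python3 g.py .518 .186 .16 173.5
```

```text
t 8.87 pos [ 0.5592 -0.24    0.169 ] yaw 120.06 z [ 1.e-04 -0.e+00 -1.e+00] F [ 0.4 -0.6  0.2] M [ 0.04 -0.    0.02] w 0.0516 j6 -1.04
(array([389.4, 177.7,   9. ]), array([  0.  ,   0.  , -53.44]))
Ftool [-0.7  0.1 -0.2] rel start [  -0.    -8.4 -122.5]
```

>>> step_arm([
  {"dp": [35, 16, 0], "delta_rot": [0, 0, -5]},
  {"dp": [71, 32, 1], "delta_rot": [0, 0, -11]},
  {"dp": [106, 48, 2], "delta_rot": [0, 0, -16]},
  {"dp": [142, 65, 3], "delta_rot": [0, 0, -22]},
  {"dp": [177, 81, 4], "delta_rot": [0, 0, -27]},
  {"dp": [212, 97, 5], "delta_rot": [0, 0, -33]},
  {"dp": [248, 113, 6], "delta_rot": [0, 0, -38]},
  {"dp": [283, 129, 7], "delta_rot": [0, 0, -43]},
  {"dp": [318, 145, 8], "delta_rot": [0, 0, -48]},
  {"dp": [354, 161, 9], "delta_rot": [0, 0, -53.5]},
], claw=1.0)

```text
t: 9.7
tool_pos: [0.5207, 0.1487, 0.1584]
orientation: [0.0, 0.054, 0.999, -0.0]
ft_force: [0.8, 0.2, 0.2]
grip_width: 0.0853
```

>>> step_arm([
  {"dp": [-28, 27, 0], "delta_rot": [0, 0, 0]},
  {"dp": [-28, 27, 0], "delta_rot": [0, 0, 0]},
  {"dp": [-28, 27, 0], "delta_rot": [0, 0, 0]},
])

```text
t: 9.95
tool_pos: [0.5535, 0.1722, 0.1584]
orientation: [0.001, 0.055, 0.998, 0.0]
ft_force: [-0.6, -0.8, 0.1]
grip_width: 0.0856
```

```bash
python3 g.py .518 .186 .1 173.5; python3 - <<'E'
from plant import arm
import cv2,numpy as np
o=[]
for n,b in(("scene",(235,150,365,280)),("top",(150,130,280,260))):
    c=arm.read_camera(n);np.savez(n+"2.npz",**c);x0,y0,x1,y1=b
    o.append(cv2.resize(c["pixels"][y0:y1,x0:x1,::-1],(398,398),interpolation=cv2.INTER_CUBIC))
    if n=="top": o.append(0)
    from h import mask,cen,onz
    g=cen(mask(c,(50,80,40),(85,255,255),(280,165,350,240) if n=="top" else (180,145,255,205)));print(n,g,onz(c,*g[0],.055))
o=[x for x in o if not isinstance(x,int)]
cv2.imwrite("pics/p1.png",np.hstack(o))
E
```

```text
t 9.95 pos [0.5535 0.1722 0.1584] yaw 173.69 z [ 1.6e-03  2.0e-04 -1.0e+00] F [-0.6 -0.8  0.1] M [-0.01  0.02 -0.06] w 0.0856 j6 -1.28
(array([36.8,  9.8, 58.3]), array([0.02, 0.09, 0.19]))
Ftool [ 0.5 -0.9 -0.1] rel start [ 359.9  192.7 -111.9]
scene (array([194.38235294, 166.41176471]), 34) [ 0.5620112  -0.23553839  0.055     ]
top (array([337.57894737, 190.21052632]), 19) [ 0.56099305 -0.23921062  0.055     ]
```

View pics/p1.png

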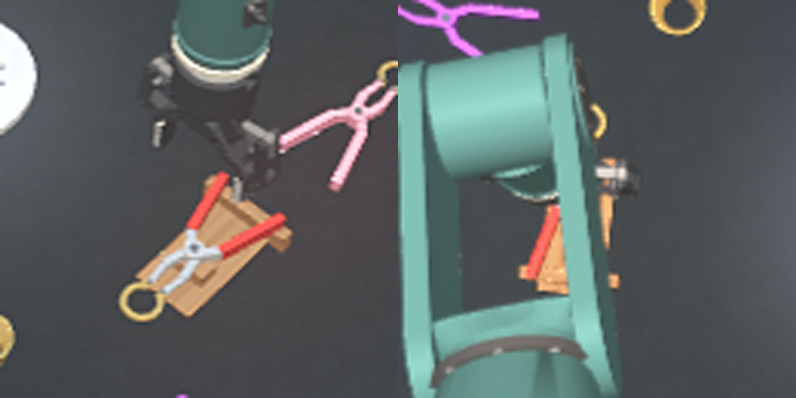

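The left half (scene crop) shows the gripper just ahead of the red pliers. They still lie on the rest, with the ring at about (142,300) in the crop. The knob as measured now agrees with the stop position within 1.5 mm (top camera). I'll move over the grip point and down.

>>> step_arm([
  {"dp": [35, 9.4, 0], "delta_rot": [0, 0, 0]},
  {"dp": [35, 9.4, 35], "delta_rot": [0, 0, 0]},
  {"dp": [35, 9.4, 70], "delta_rot": [0, 0, 0]},
  {"dp": [35, 9.4, 100], "delta_rot": [0, 0, 0]},
  {"dp": [35, 9.4, 120], "delta_rot": [0, 0, 0]},
  {"dp": [35, 9.4, 130], "delta_rot": [0, 0, 0]},
  {"dp": [35, 9.4, 139], "delta_rot": [0, 0, 0]},
  {"dp": [35, 9.4, 139], "delta_rot": [0, 0, 0]},
  {"dp": [35, 9.4, 139], "delta_rot": [0, 0, 0]},
])

```text
t: 10.8
tool_pos: [0.5188, 0.1837, 0.0198]
orientation: [0.0, 0.057, 0.998, 0.0]
ft_force: [0.4, 0.3, -0.0]
grip_width: 0.0854
```

```bash
python3 g.py .520 .1855 .019 173.5
```

```text
t 10.8 pos [0.5188 0.1837 0.0198] yaw 173.52 z [ 4.e-04  2.e-04 -1.e+00] F [ 0.4  0.3 -0. ] M [-0.02 -0.03 -0.02] w 0.0854 j6 -1.24
(array([-1. ,  1.9,  0.8]), array([0.01, 0.02, 0.02]))
Ftool [-0.4  0.4  0. ] rel start [387.1 168.4  26.7]
```

>>> step_arm([
  {"dp": [-1, 1.5, 0], "delta_rot": [0, 0, 0]},
  {"dp": [-1, 1.5, 0], "delta_rot": [0, 0, 0]},
  {"dp": [-1, 1.5, 0], "delta_rot": [0, 0, 0]},
  {"dp": [-1, 1.5, 0], "delta_rot": [0, 0, 0]},
  {"dp": [-1, 1.5, 0], "delta_rot": [0, 0, 0]},
  {"dp": [-1, 1.5, 0], "delta_rot": [0, 0, 0]},
  {"dp": [-1, 1.5, 0], "delta_rot": [0, 0, 0]},
  {"dp": [-1, 1.5, 0], "delta_rot": [0, 0, 0]},
], claw=0.0)

```text
t: 11.47
tool_pos: [0.5193, 0.1853, 0.022]
orientation: [0.0, 0.055, 0.998, -0.0]
ft_force: [-7.2, -2.5, 21.0]
grip_width: 0.0354
```

```bash
python3 g.py
```

```text
t 11.47 pos [0.5193 0.1853 0.022 ] yaw 173.64 z [ 6.e-04 -4.e-04 -1.e+00] F [-7.2 -2.5 21. ] M [-0.63  0.95  0.29] w 0.0354 j6 -1.24
Ftool [  6.9  -3.3 -21. ] rel start [388.3 169.6  24.5]
```

>>> step_arm([
  {"dp": [0, 0, -3], "delta_rot": [0, 0, 0]},
  {"dp": [0, 0, -6], "delta_rot": [0, 0, 0]},
  {"dp": [0, 0, -12], "delta_rot": [0, 0, 0]},
  {"dp": [0, 0, -30], "delta_rot": [0, 0, 0]},
  {"dp": [0, 0, -60], "delta_rot": [0, 0, 0]},
  {"dp": [0, 0, -90], "delta_rot": [0, 0, 0]},
  {"dp": [0, 0, -120], "delta_rot": [0, 0, 0]},
  {"dp": [0, 0, -133], "delta_rot": [0, 0, 0]},
  {"dp": [0, 0, -133], "delta_rot": [0, 0, 0]},
])

```text
t: 12.22
tool_pos: [0.5223, 0.1861, 0.1562]
orientation: [0.004, 0.056, 0.998, 0.001]
ft_force: [0.9, -0.5, -2.0]
grip_width: 0.0348
```

```bash
python3 g.py .410 -.166 .151 180; python3 - <<'E'
from plant import arm
import cv2,numpy as np
from h import *
c=arm.read_camera("scene");np.savez("scene3.npz",**c);t=arm.read_camera("top");np.savez("top3.npz",**t)
# predicted ring centre in both views
s=arm.read_state();R=R0(s);rc=s["tool_pos"]+R.apply([-.1146,0,-.011])
a,b=proj(c,rc),proj(t,rc);print(rc,a,b)
f=lambda im,p:cv2.resize(im[max(int(p[1])-50,0):int(p[1])+50,int(p[0])-50:int(p[0])+50,::-1],(398,398),interpolation=cv2.INTER_CUBIC)
cv2.imwrite("pics/l1.png",np.hstack([f(c["pixels"],a),f(t["pixels"],b)]))
E
```

```text
t 12.22 pos [0.5223 0.1861 0.1562] yaw 173.57 z [ 0.0072  0.0018 -1.    ] F [ 0.9 -0.5 -2. ] M [0.02 0.02 0.02] w 0.0348 j6 -1.24
(array([  72.1, -362.5,    3.8]), array([ 0.12,  0.4 , -6.43]))
Ftool [-0.9 -0.4  2. ] rel start [ 387.5  172.6 -109.7]
[0.63350451 0.17261692 0.16361745] [284.13122803 223.27580149] [204.94650053 163.00929927]
```

View pics/l1.png

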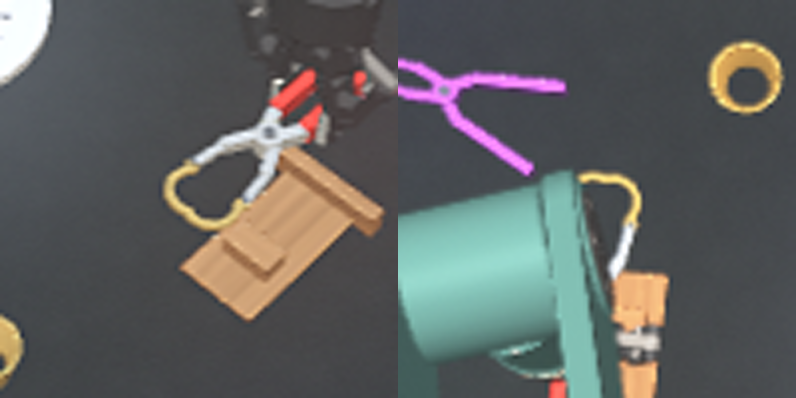

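The left half (scene crop) shows the pliers lifted clear of the rest, handles squeezed and the ring spread, its centre at about (205,197) in the crop. The prediction was (199,199). I'll carry them over the spindle.

>>> step_arm([
  {"dp": [7, -36, 0], "delta_rot": [0, 0, -0.6]},
  {"dp": [14, -72, 0], "delta_rot": [0, 0, -1.3]},
  {"dp": [22, -109, 0], "delta_rot": [0, 0, -2]},
  {"dp": [29, -145, 0], "delta_rot": [0, 0, -2.6]},
  {"dp": [36, -181, 0], "delta_rot": [0, 0, -3.2]},
  {"dp": [43, -217, 0], "delta_rot": [0, 0, -3.9]},
  {"dp": [50, -253, 0], "delta_rot": [0, 0, -4.5]},
  {"dp": [57, -289, 0], "delta_rot": [0, 0, -5]},
  {"dp": [65, -326, 0], "delta_rot": [0.1, 0.4, -5.8]},
  {"dp": [72, -362, 0], "delta_rot": [0.1, 0.4, -6.4]},
])

```text
t: 13.15
tool_pos: [0.4053, -0.1671, 0.1507]
orientation: [-0.005, -0.0, 1.0, 0.0]
ft_force: [0.9, -0.1, -2.1]
grip_width: 0.0348
```

>>> step_arm([
  {"dp": [0, 0, 0], "delta_rot": [0, 0, 0]},
  {"dp": [0, 0, 0], "delta_rot": [0, 0, 0]},
  {"dp": [0, 0, 0], "delta_rot": [0, 0, 0]},
])

```text
t: 13.4
tool_pos: [0.4064, -0.1655, 0.1511]
orientation: [-0.005, 0.001, 1.0, 0.0]
ft_force: [0.0, 0.3, -1.8]
grip_width: 0.0348
```

```bash
python3 g.py .410 -.166 .151 180; cat >v.py <<'E'
import sys
from plant import arm
from h import *
c=arm.read_camera("scene");np.savez("sceneL.npz",**c);t=arm.read_camera("top");np.savez("topL.npz",**t)
s=arm.read_state();R=R0(s);rc=s["tool_pos"]+R.apply([-.1146,0,-.011]);print("ring pred",rc,proj(c,rc),proj(t,rc))
sp=(.525,-.166)
for z in(.0905,.1185):print(z,proj(c,(*sp,z)),proj(t,(*sp,z)))
def f(im,p,n):
    u,v=int(p[0])-33,int(p[1])-33;print("crop origin",n,u,v);return cv2.resize(im[v:v+66,u:u+66,::-1],(396,396),interpolation=cv2.INTER_CUBIC)
cv2.imwrite(sys.argv[1],np.hstack([f(c["pixels"],proj(c,(*sp,.12)),"S"),f(t["pixels"],proj(t,(*sp,.12)),"T")]))
E
python3 v.py pics/s1.png
```

```text
t 13.4 pos [ 0.4064 -0.1655  0.1511] yaw 179.88 z [-9.6e-03  8.0e-04 -1.0e+00] F [ 0.   0.3 -1.8] M [-0.02  0.05  0.02] w 0.0348 j6 -2.11
(array([-3.6, -0.5,  0. ]), array([ 0.05, -0.55, -0.12]))
Ftool [-0.   0.3  1.8] rel start [ 141.  -103.5 -104.6]
ring pred [ 0.52166441 -0.16467679  0.16148507] [216.49063814 146.76592959] [318.3854175 198.7007226]
0.0905 [216.75863519 162.18932341] [316.24484334 200.34495628]
0.1185 [216.27025797 156.40762718] [317.22189848 199.28791038]
crop origin S 183 123
crop origin T 284 166
```

View pics/s1.png

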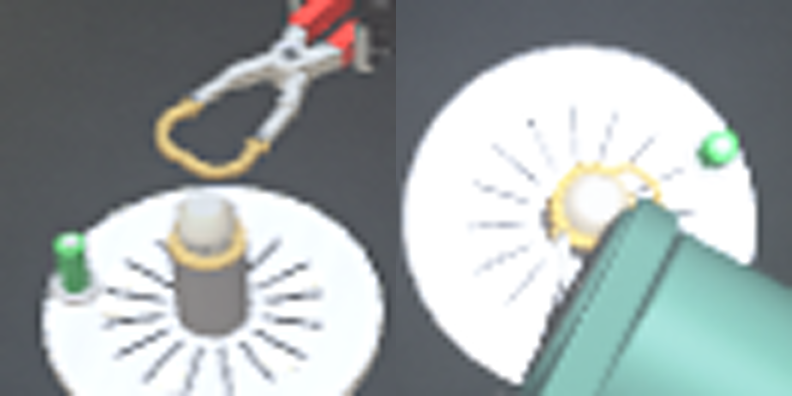

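The left half shows the spread ring hovering behind and above the spindle. The washer's centre is at crop (208,240), or pixel (217.7,163.0), within 1 px of the prediction. The top view puts the spindle tip at pixel (317.5,199.3) against a predicted (317.2,199.3), so the axis at (0.525,-0.166) holds. I'll level the tool, centre it, then measure the ring itself.

>>> step_arm([
  {"dp": [-3.6, -0.5, 0], "delta_rot": [0, -0.5, 0]},
  {"dp": [-3.6, -0.5, 0], "delta_rot": [0, -0.5, 0]},
  {"dp": [-3.6, -0.5, 0], "delta_rot": [0, -0.5, 0]},
  {"dp": [-3.6, -0.5, 0], "delta_rot": [0, -0.5, 0]},
])

```text
t: 13.83
tool_pos: [0.4112, -0.1661, 0.1523]
orientation: [0.001, -0.0, 1.0, -0.001]
ft_force: [-1.2, -0.2, -1.5]
grip_width: 0.0347
```

```bash
python3 g.py .410 -.166 .151 180; cat >rg.py <<'E'
from plant import arm
from h import *
c=arm.read_camera("scene");t=arm.read_camera("top")
s=arm.read_state();R=R0(s);rc=s["tool_pos"]+R.apply([-.1146,0,-.011]);p=proj(c,rc).astype(int);print("pred",np.round(rc,4),p)
# ring + pliers jaws: metric rectification of the ring plane, then largest inscribed circle
h=rc[2];k=5000 # px/m
W=np.float32([[rc[0]+dx,rc[1]+dy] for dx,dy in((-.05,-.05),(.05,-.05),(.05,.05),(-.05,.05))])
dst=np.float32([[(w[1]-rc[1])*k+300,(w[0]-rc[0])*k+300] for w in W])
for n,cam in(("S",c),("T",t)):
    src=np.float32([proj(cam,(*w,h)) for w in W]);M=cv2.getPerspectiveTransform(src,dst)
    im=cv2.warpPerspective(cam["pixels"],M,(600,600),flags=cv2.INTER_CUBIC)
    hv=cv2.cvtColor(im,cv2.COLOR_RGB2HSV);br=cv2.inRange(hv,np.array((14,80,80)),np.array((35,255,255)))
    cv2.imwrite(f"rect{n}.png",im[:,:,::-1])
    l,st=cv2.connectedComponentsWithStats(br)[1:3]
    for i in range(1,len(st)):
        if st[i,4]>300:
            ys,xs=np.nonzero(l==i);print(n,"brass y:",np.round([(xs.min()-300)/5,(xs.max()-300)/5],1),"x:",np.round([(ys.min()-300)/5,(ys.max()-300)/5],1),"mm rel pred")
    if n=="S":
        ring=(l==1+np.argmax(st[1:,4])).astype(np.uint8)
        hull=cv2.fillPoly(ring*0,[cv2.convexHull(np.argwhere(ring)[:,::-1].astype(np.int32))],1)
        d=cv2.distanceTransform(((hull>0)&(ring==0)).astype(np.uint8),cv2.DIST_L2,5);
        bg=cv2.distanceTransform((ring==0).astype(np.uint8),cv2.DIST_L2,5)*(hull>0)
        for nm,q in(("hull",d),("ring only",bg)):
            y,x=np.unravel_index(q.argmax(),q.shape);print(nm,"inscribed r",q.max()/5,"dx",(y-300)/5,"dy",(x-300)/5)
m=mask(c,(14,80,80),(35,255,255),(200,155,235,175));q=np.argwhere(m)[:,::-1]
e=cv2.fitEllipse(cv2.convexHull(q.astype(np.int32)));print("washer",e,onz(c,*e[0],.0895))
a=cv2.imread("rectS.png");b=cv2.imread("rectT.png");cv2.imwrite("pics/rect.png",cv2.resize(np.hstack([a,b]),(796,398)))
E
python3 rg.py
```

```text
t 13.83 pos [ 0.4112 -0.1661  0.1523] yaw -179.97 z [ 0.0017 -0.0012 -1.    ] F [-1.2 -0.2 -1.5] M [ 0.    0.05 -0.  ] w 0.0347 j6 -2.11
(array([1.2, 0.1, 1.3]), array([-0.07,  0.1 ,  0.03]))
Ftool [ 1.2 -0.2  1.5] rel start [ 138.   -99.6 -105.8]
pred [ 0.5257 -0.1664  0.1635] [215 146]
S brass y: [-30.   29.8] x: [-21.4  19. ] mm rel pred
S brass y: [55.8 59.8] x: [32.6 43.6] mm rel pred
S brass y: [51.8 59.8] x: [51.4 59.8] mm rel pred
S brass y: [31.2 42.6] x: [55.6 59.8] mm rel pred
hull inscribed r 15.711939 dx -5.2 dy 5.4
ring only inscribed r 18.978298 dx -9.0 dy 1.0
T brass y: [ 7.  16.2] x: [-28.8 -21.4] mm rel pred
T brass y: [12.8 29.8] x: [-15.   13.8] mm rel pred
T brass y: [ 2.6 11.8] x: [12.2 16.2] mm rel pred
washer ((217.19677734375, 163.93792724609375), (6.3126139640808105, 11.714943885803223), 87.05760955810547) [ 0.52936608 -0.16056121  0.0895    ]
```

View pics/rect.png

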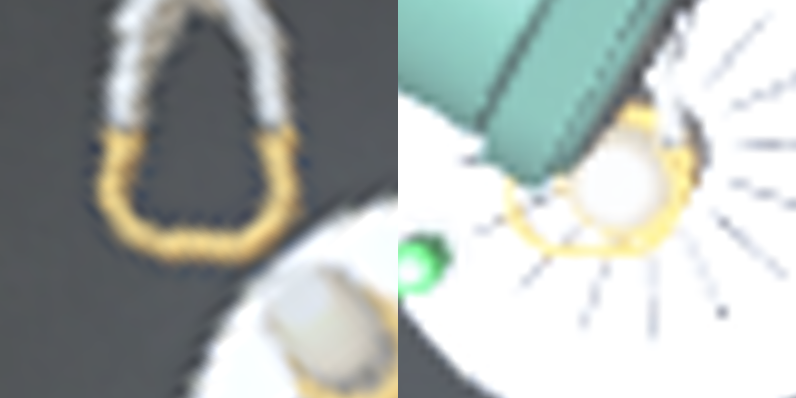

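The rectified ring-plane views have 0.30 mm/px, +y right, +x down, and the predicted centre at (199,199). They show the ring symmetric in y, but its far inner edge at x ≈ +12 mm where a 38 mm round needs +19. So the pliers sit about 7 mm back in the hand. I'll cross-check with the pivot screw.

```bash
python3 - <<'E'
from h import *
T0=dict(np.load("top0.npz"));S=dict(np.load("sceneL.npz"));S0=dict(np.load("scene0.npz"))
d=np.array([.9936,-.113])
for z in(.04,.046):
    p=onz(T0,208.3,193.2,z)[:2];q=onz(S0,265+(574-400)*75/390,195+187*70/364,z)[:2];print("start pivot T,S",p,q,"grip",p-.05*d,q-.05*d)
for z in(.169,.174):
    p=onz(S,231.3,131.3,z);print("held pivot",p,"ring centre",p[0]+.0646,"pred .5217,-.1647")
E
```

```text
start pivot T,S [0.55857213 0.17852797] [0.55670882 0.18142884] grip [0.50889213 0.18417797] [0.50702882 0.18707884]
start pivot T,S [0.55776651 0.17773177] [0.56029582 0.18321461] grip [0.50808651 0.18338177] [0.51061582 0.18886461]
held pivot [ 0.44502248 -0.16582858  0.169     ] ring centre 0.5096224777676346 pred .5217,-.1647
held pivot [ 0.44890893 -0.16250766  0.174     ] ring centre 0.5135089334236271 pred .5217,-.1647
```

The pivot screw puts the ring centre 8–12 mm behind the prediction, and the ring edge gives 6–7 mm. I'll take about 7.5 mm, shift forward, and lower in stages while watching the force.

>>> step_arm([
  {"dp": [-3, 0, 0], "delta_rot": [0, 0.05, 0]},
  {"dp": [-6.7, 0, 0], "delta_rot": [0, 0.1, 0]},
  {"dp": [-6.7, 0, 15], "delta_rot": [0, 0.1, 0]},
  {"dp": [-6.7, 0, 30], "delta_rot": [0, 0.1, 0]},
  {"dp": [-6.7, 0, 37], "delta_rot": [0, 0.1, 0]},
  {"dp": [-6.7, 0, 37], "delta_rot": [0, 0.1, 0]},
  {"dp": [-6.7, 0, 37], "delta_rot": [0, 0.1, 0]},
  {"dp": [-6.7, 0, 37], "delta_rot": [0, 0.1, 0]},
  {"dp": [-6.7, 0, 37], "delta_rot": [0, 0.1, 0]},
])

```text
t: 14.68
tool_pos: [0.4184, -0.1671, 0.1159]
orientation: [0.001, 0.0, 1.0, -0.001]
ft_force: [-0.1, 0.2, -2.1]
grip_width: 0.0351
```

```bash
python3 g.py .418 -.1665 .084 180; sed -i 's/int(p\[0\])-33,int(p\[1\])-33/int(p[0])-24,int(p[1])-24/;s/v:v+66,u:u+66/v:v+48,u:u+48/;s/(396,396)/(398,398)/' v.py; python3 v.py pics/s2.png
```

```text
t 14.68 pos [ 0.4184 -0.1671  0.1159] yaw 179.96 z [ 0.0011 -0.0019 -1.    ] F [-0.1  0.2 -2.1] M [ 0.03 -0.03  0.01] w 0.0351 j6 -2.1
(array([ 0.4,  0.7, 31.9]), array([-0.11,  0.06, -0.04]))
Ftool [0.2 0.2 2.1] rel start [133.5 -93.9 -69.4]
ring pred [ 0.53281473 -0.16708123  0.12698701] [214.29857583 155.89646186] [317.81222329 196.40745962]
0.0905 [216.75863519 162.18932341] [316.24484334 200.34495628]
0.1185 [216.27025797 156.40762718] [317.22189848 199.28791038]
crop origin S 192 132
crop origin T 293 175
```

View pics/s2.png

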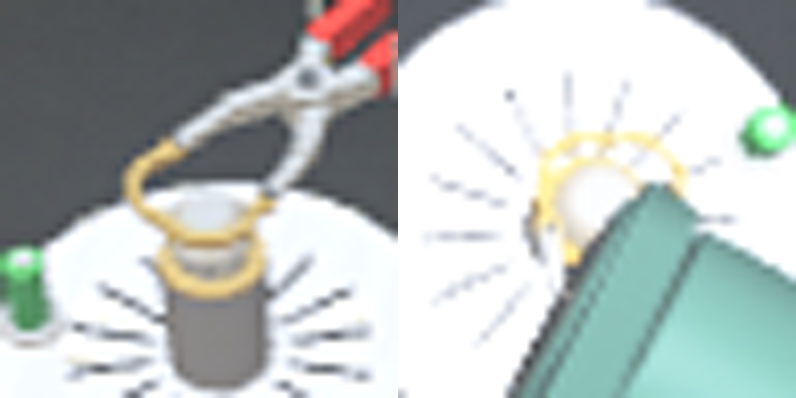

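The left half shows the ring just above the spindle's tip, with the tip inside the opening. The ring's extremes are at crop (126,183) and (272,203). In the right half the ring spans crop x 540–688 while the spindle tip is at about 597, so there may be a lateral offset. I'll measure it numerically.

```bash
cat >w.py <<'E'
from h import *
from plant import arm
s=arm.read_state();R=R0(s);p=s["tool_pos"]+R.apply([-.1071,0,-.011]);h=p[2];k=4000;print("centre est",np.round(p,4))
q=[(-.05,-.05),(.05,-.05),(.05,.05),(-.05,.05)];dst=np.float32([[b*k+200,a*k+200] for a,b in q])
for n in("S","T"):
    c=dict(np.load({"S":"sceneL.npz","T":"topL.npz"}[n]))
    M=cv2.getPerspectiveTransform(np.float32([proj(c,(p[0]+a,p[1]+b,h)) for a,b in q]),dst)
    im=cv2.warpPerspective(c["pixels"],M,(400,400),flags=cv2.INTER_CUBIC);hv=cv2.cvtColor(im,cv2.COLOR_RGB2HSV)
    br=cv2.inRange(hv,np.array((14,70,80)),np.array((35,255,255)))>0
    for x in range(-24,30,4):
        r=br[200+x*4-1:200+x*4+2].any(0);e=np.flatnonzero(np.diff(np.r_[0,r.astype(int),0]));print(n,"x",x,"y runs",[(round((a-200)/4,1),round((b-200)/4,1)) for a,b in zip(e[::2],e[1::2]) if b-a>3])
    cv2.imwrite(f"rw{n}.png",im[:,:,::-1])
a=np.hstack([cv2.imread("rwS.png"),cv2.imread("rwT.png")]);cv2.imwrite("pics/rw.png",cv2.resize(a,(800,400)))
E
python3 w.py
```

```text
centre est [ 0.5253 -0.1671  0.127 ]
S x -24 y runs []
S x -20 y runs []
S x -16 y runs []
S x -12 y runs [(np.float64(-29.2), np.float64(-17.0)), (np.float64(20.5), np.float64(26.2))]
S x -8 y runs [(np.float64(-29.0), np.float64(-17.2)), (np.float64(21.0), np.float64(27.2))]
S x -4 y runs [(np.float64(-29.2), np.float64(-19.0)), (np.float64(21.2), np.float64(26.0))]
S x 0 y runs [(np.float64(-30.0), np.float64(-20.0)), (np.float64(21.8), np.float64(26.5))]
S x 4 y runs [(np.float64(-30.8), np.float64(-21.8)), (np.float64(22.5), np.float64(29.2))]
S x 8 y runs [(np.float64(-30.0), np.float64(-21.5)), (np.float64(21.8), np.float64(36.5))]
S x 12 y runs [(np.float64(-28.5), np.float64(-20.2)), (np.float64(20.0), np.float64(27.5)), (np.float64(34.2), np.float64(40.2))]
S x 16 y runs [(np.float64(-25.5), np.float64(-16.8)), (np.float64(15.5), np.float64(26.5)), (np.float64(36.2), np.float64(44.2))]
S x 20 y runs [(np.float64(-20.2), np.float64(23.0)), (np.float64(37.8), np.float64(46.2))]
S x 24 y runs [(np.float64(-7.2), np.float64(17.2)), (np.float64(38.8), np.float64(46.5))]
S x 28 y
[... 171 characters left out ...]
T x -12 y runs []
T x -8 y runs [(np.float64(26.0), np.float64(27.0))]
T x -4 y runs [(np.float64(20.5), np.float64(27.2))]
T x 0 y runs [(np.float64(20.5), np.float64(27.5))]
T x 4 y runs [(np.float64(19.5), np.float64(25.0))]
T x 8 y runs [(np.float64(17.0), np.float64(24.8))]
T x 12 y runs [(np.float64(-27.5), np.float64(-23.8)), (np.float64(13.0), np.float64(16.5)), (np.float64(22.2), np.float64(24.5))]
T x 16 y runs [(np.float64(9.5), np.float64(11.8))]
T x 20 y runs [(np.float64(-17.8), np.float64(-15.2)), (np.float64(13.8), np.float64(18.8))]
T x 24 y runs [(np.float64(-14.2), np.float64(-6.8)), (np.float64(-2.2), np.float64(5.2)), (np.float64(8.8), np.float64(14.2))]
T x 28 y runs []
```

View pics/rw.png

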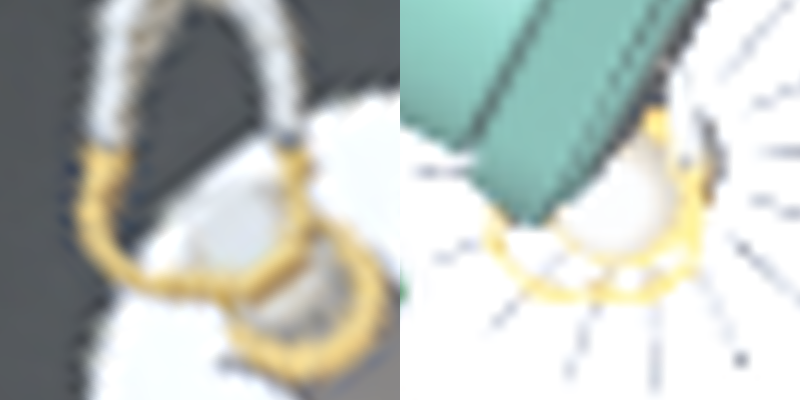

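The ring opening is elongated, about 46 mm across in y, and the two cameras disagree by a few mm on the ring-to-spindle offset. I'll shift +2 mm in y as a compromise, lower to the head level, and centre by gentle touch.

>>> step_arm([
  {"dp": [0, 2, 0], "delta_rot": [0, 0, 0]},
  {"dp": [0, 2, 4], "delta_rot": [0, 0, 0]},
  {"dp": [0, 2, 8], "delta_rot": [0, 0, 0]},
  {"dp": [0, 2, 12], "delta_rot": [0, 0, 0]},
  {"dp": [0, 2, 12], "delta_rot": [0, 0, 0]},
])

```text
t: 15.2
tool_pos: [0.4172, -0.1644, 0.1024]
orientation: [-0.001, 0.0, 1.0, -0.0]
ft_force: [-0.2, 0.7, -2.0]
grip_width: 0.0348
```

```bash
python3 g.py
```

```text
t 15.2 pos [ 0.4172 -0.1644  0.1024] yaw 179.96 z [-1.5e-03 -4.0e-04 -1.0e+00] F [-0.2  0.7 -2. ] M [ 0.01  0.07 -0.03] w 0.0348 j6 -2.1
Ftool [0.2 0.7 2. ] rel start [136.5 -93.6 -55.9]
```

>>> step_arm([
  {"dp": [0, 0, 3], "delta_rot": [0, 0, 0]},
  {"dp": [0, 0, 6], "delta_rot": [0, 0, 0]},
  {"dp": [0, 0, 9], "delta_rot": [0, 0, 0]},
  {"dp": [0, 0, 11], "delta_rot": [0, 0, 0]},
  {"dp": [0, 0, 11], "delta_rot": [0, 0, 0]},
  {"dp": [0, 0, 11], "delta_rot": [0, 0, 0]},
])

```text
t: 15.7
tool_pos: [0.4177, -0.1647, 0.0921]
orientation: [-0.0, 0.0, 1.0, -0.001]
ft_force: [0.2, 0.2, -1.7]
grip_width: 0.0348
```

```bash
python3 g.py
```

```text
t 15.7 pos [ 0.4177 -0.1647  0.0921] yaw 179.96 z [-4.0e-04 -1.1e-03 -1.0e+00] F [ 0.2  0.2 -1.7] M [-0.02  0.02 -0.01] w 0.0348 j6 -2.1
Ftool [-0.2  0.2  1.7] rel start [135.9 -93.3 -45.6]
```

No contact so far. The ring is now around the head at z ≈ 0.103. First probe, in +y:

>>> step_arm([
  {"dp": [0, 1, 0], "delta_rot": [0, 0, 0]},
  {"dp": [0, 2, 0], "delta_rot": [0, 0, 0]},
  {"dp": [0, 3, 0], "delta_rot": [0, 0, 0]},
  {"dp": [0, 3, 0], "delta_rot": [0, 0, 0]},
  {"dp": [0, 3, 0], "delta_rot": [0, 0, 0]},
])

```text
t: 16.12
tool_pos: [0.4178, -0.1617, 0.0924]
orientation: [0.0, 0.0, 1.0, -0.001]
ft_force: [-0.3, 0.4, -1.8]
grip_width: 0.0348
```

```bash
python3 g.py
```

```text
t 16.12 pos [ 0.4178 -0.1617  0.0924] yaw 179.97 z [ 0.     -0.0013 -1.    ] F [-0.3  0.4 -1.8] M [0.04 0.08 0.03] w 0.0348 j6 -2.09
Ftool [0.3 0.4 1.8] rel start [138.5 -91.7 -45.9]
```

>>> step_arm([
  {"dp": [0, 1, 0], "delta_rot": [0, 0, 0]},
  {"dp": [0, 2, 0], "delta_rot": [0, 0, 0]},
  {"dp": [0, 2, 0], "delta_rot": [0, 0, 0]},
  {"dp": [0, 2, 0], "delta_rot": [0, 0, 0]},
])

```text
t: 16.45
tool_pos: [0.4181, -0.1602, 0.0924]
orientation: [0.0, 0.0, 1.0, -0.001]
ft_force: [-0.5, -2.5, -2.0]
grip_width: 0.0349
```

```bash
python3 g.py
```

```text
t 16.45 pos [ 0.4181 -0.1602  0.0924] yaw 179.95 z [ 4.0e-04 -1.9e-03 -1.0e+00] F [-0.5 -2.5 -2. ] M [-0.36  0.03 -0.27] w 0.0349 j6 -2.09
Ftool [ 0.5 -2.4  2. ] rel start [139.7 -90.7 -45.9]
```

>>> step_arm([
  {"dp": [0, -3, 0], "delta_rot": [0, 0, 0]},
  {"dp": [0, -6, 0], "delta_rot": [0, 0, 0]},
  {"dp": [0, -8, 0], "delta_rot": [0, 0, 0]},
  {"dp": [0, -9, 0], "delta_rot": [0, 0, 0]},
  {"dp": [0, -9, 0], "delta_rot": [0, 0, 0]},
  {"dp": [0, -9, 0], "delta_rot": [0, 0, 0]},
])

```text
t: 16.95
tool_pos: [0.4177, -0.1688, 0.0922]
orientation: [-0.0, 0.0, 1.0, -0.001]
ft_force: [-0.2, -0.8, -1.8]
grip_width: 0.0348
```

```bash
python3 g.py
```

```text
t 16.95 pos [ 0.4177 -0.1688  0.0922] yaw 179.95 z [-3.e-04 -1.e-03 -1.e+00] F [-0.2 -0.8 -1.8] M [-0.01 -0.01  0.  ] w 0.0348 j6 -2.11
Ftool [ 0.2 -0.8  1.8] rel start [132.4 -95.4 -45.7]
```

>>> step_arm([
  {"dp": [0, -1, 0], "delta_rot": [0, 0, 0]},
  {"dp": [0, -2, 0], "delta_rot": [0, 0, 0]},
  {"dp": [0, -2, 0], "delta_rot": [0, 0, 0]},
  {"dp": [0, -2, 0], "delta_rot": [0, 0, 0]},
])

```text
t: 17.28
tool_pos: [0.4173, -0.1702, 0.0921]
orientation: [-0.001, 0.0, 1.0, -0.0]
ft_force: [0.2, 3.1, -0.5]
grip_width: 0.0348
```

```bash
python3 g.py
```

```text
t 17.28 pos [ 0.4173 -0.1702  0.0921] yaw 179.98 z [-1.e-03 -3.e-04 -1.e+00] F [ 0.2  3.1 -0.5] M [0.6  0.06 0.38] w 0.0348 j6 -2.11
Ftool [-0.2  3.1  0.5] rel start [131.4 -96.4 -45.6]
```

>>> step_arm([
  {"dp": [0, 3, 0], "delta_rot": [0, 0, 0]},
  {"dp": [0, 5.5, 0], "delta_rot": [0, 0, 0]},
  {"dp": [1, 5.5, 0], "delta_rot": [0, 0, 0]},
  {"dp": [2, 5.5, 0], "delta_rot": [0, 0, 0]},
  {"dp": [2, 5.5, 0], "delta_rot": [0, 0, 0]},
  {"dp": [2, 5.5, 0], "delta_rot": [0, 0, 0]},
])

```text
t: 17.78
tool_pos: [0.416, -0.1655, 0.0924]
orientation: [0.0, 0.0, 1.0, -0.001]
ft_force: [0.1, -0.4, -3.3]
grip_width: 0.0346
```

```bash
python3 g.py
```

```text
t 17.78 pos [ 0.416  -0.1655  0.0924] yaw 179.96 z [ 4.0e-04 -1.6e-03 -1.0e+00] F [ 0.1 -0.4 -3.3] M [0.04 0.01 0.07] w 0.0346 j6 -2.1
Ftool [-0.1 -0.4  3.3] rel start [136.1 -95.2 -45.9]
```

>>> step_arm([
  {"dp": [1, 0, 0], "delta_rot": [0, 0, 0]},
  {"dp": [1.5, 0, 0], "delta_rot": [0, 0, 0]},
  {"dp": [1.5, 0, 0], "delta_rot": [0, 0, 0]},
  {"dp": [1.5, 0, 0], "delta_rot": [0, 0, 0]},
])

```text
t: 18.12
tool_pos: [0.4154, -0.1657, 0.0926]
orientation: [0.001, 0.0, 1.0, -0.001]
ft_force: [4.2, 1.3, -2.7]
grip_width: 0.0349
```

```bash
python3 g.py
```

```text
t 18.12 pos [ 0.4154 -0.1657  0.0926] yaw 179.95 z [ 0.0019 -0.002  -1.    ] F [ 4.2  1.3 -2.7] M [ 0.15 -0.59  0.09] w 0.0349 j6 -2.1
Ftool [-4.2  1.3  2.7] rel start [136.2 -95.8 -46.1]
```

Contacts were at y = -0.1604 and -0.1700, so the centre is -0.1653. The far-edge contact at x = 0.4156, plus 2 mm (38 vs 34 mm), gives 0.4177. I'll centre there and lower to the groove.

>>> step_arm([
  {"dp": [-2, 0.2, 0], "delta_rot": [0, 0, 0]},
  {"dp": [-3.3, 0.2, 0], "delta_rot": [0, 0, 0]},
  {"dp": [-3.3, 0.2, 0], "delta_rot": [0, 0, 0]},
  {"dp": [-3.3, 0.2, 2], "delta_rot": [0, 0, 0]},
  {"dp": [-3.3, 0.2, 4], "delta_rot": [0, 0, 0]},
  {"dp": [-3.3, 0.2, 6], "delta_rot": [0, 0, 0]},
  {"dp": [-3.3, 0.2, 7.6], "delta_rot": [0, 0, 0]},
  {"dp": [-3.3, 0.2, 7.6], "delta_rot": [0, 0, 0]},
  {"dp": [-3.3, 0.2, 7.6], "delta_rot": [0, 0, 0]},
])

```text
t: 18.87
tool_pos: [0.4174, -0.165, 0.0845]
orientation: [-0.0, 0.0, 1.0, -0.0]
ft_force: [-0.9, 0.0, -1.6]
grip_width: 0.0348
```

```bash
python3 g.py
```

```text
t 18.87 pos [ 0.4174 -0.165   0.0845] yaw 179.96 z [-6.e-04 -9.e-04 -1.e+00] F [-0.9  0.  -1.6] M [-0.03  0.01 -0.01] w 0.0348 j6 -2.1
Ftool [0.9 0.  1.6] rel start [135.9 -93.7 -38. ]
```

The ring should now be at z ≈ 0.0955 with no contact force. I'll do a gentle downward probe to confirm the height against the washer top.

>>> step_arm([
  {"dp": [0, 0, 0.7], "delta_rot": [0, 0, 0]},
  {"dp": [0, 0, 1.4], "delta_rot": [0, 0, 0]},
  {"dp": [0, 0, 1.4], "delta_rot": [0, 0, 0]},
  {"dp": [0, 0, 1.4], "delta_rot": [0, 0, 0]},
])

```text
t: 19.2
tool_pos: [0.4176, -0.1651, 0.0833]
orientation: [-0.0, 0.0, 1.0, -0.001]
ft_force: [0.3, 0.7, -1.4]
grip_width: 0.0346
```

```bash
python3 g.py
```

```text
t 19.2 pos [ 0.4176 -0.1651  0.0833] yaw 179.96 z [-1.0e-04 -1.2e-03 -1.0e+00] F [ 0.3  0.7 -1.4] M [ 0.02 -0.01  0.01] w 0.0346 j6 -2.1
Ftool [-0.3  0.7  1.4] rel start [135.7 -93.6 -36.8]
```

>>> step_arm([
  {"dp": [0, 0, 0.6], "delta_rot": [0, 0, 0]},
  {"dp": [0, 0, 1.2], "delta_rot": [0, 0, 0]},
  {"dp": [0, 0, 1.2], "delta_rot": [0, 0, 0]},
  {"dp": [0, 0, 1.2], "delta_rot": [0, 0, 0]},
])

```text
t: 19.53
tool_pos: [0.4177, -0.1652, 0.0822]
orientation: [0.0, 0.0, 1.0, -0.001]
ft_force: [-0.8, -0.8, 0.3]
grip_width: 0.0348
```

```bash
python3 g.py
```

```text
t 19.53 pos [ 0.4177 -0.1652  0.0822] yaw 179.97 z [ 1.0e-04 -1.4e-03 -1.0e+00] F [-0.8 -0.8  0.3] M [ 0.03 -0.01 -0.04] w 0.0348 j6 -2.1
Ftool [ 0.8 -0.8 -0.3] rel start [135.6 -93.6 -35.7]
```

>>> step_arm([
  {"dp": [0, 0, 0.5], "delta_rot": [0, 0, 0]},
  {"dp": [0, 0, 0.8], "delta_rot": [0, 0, 0]},
  {"dp": [0, 0, 0.8], "delta_rot": [0, 0, 0]},
  {"dp": [0, 0, 0.8], "delta_rot": [0, 0, 0]},
])

```text
t: 19.87
tool_pos: [0.4177, -0.1652, 0.0814]
orientation: [0.0, 0.0, 1.0, -0.001]
ft_force: [-1.0, 0.2, 1.7]
grip_width: 0.0347
```

```bash
python3 g.py
```

```text
t 19.87 pos [ 0.4177 -0.1652  0.0814] yaw 179.97 z [ 1.0e-04 -1.4e-03 -1.0e+00] F [-1.   0.2  1.7] M [ 0.07 -0.17  0.02] w 0.0347 j6 -2.1
Ftool [ 1.   0.2 -1.7] rel start [135.6 -93.5 -34.9]
```

Washer contact starts at TCP z ≈ 0.082, where the ring's mid-height must be 0.093, so TCP 0.084 puts the ring at 0.095. I'll raise it there and check.

>>> step_arm([
  {"dp": [0, 0, -1.5], "delta_rot": [0, 0, 0]},
  {"dp": [0, 0, -2.9], "delta_rot": [0, 0, 0]},
  {"dp": [0, 0, -2.9], "delta_rot": [0, 0, 0]},
  {"dp": [0, 0, -2.9], "delta_rot": [0, 0, 0]},
  {"dp": [0, 0, -2.9], "delta_rot": [0, 0, 0]},
])

```text
t: 20.28
tool_pos: [0.4175, -0.165, 0.0841]
orientation: [-0.0, 0.0, 1.0, -0.001]
ft_force: [-0.1, 0.1, -1.4]
grip_width: 0.0347
```

```bash
python3 g.py .4177 -.1653 .084 180; python3 v.py pics/s3.png; python3 - <<'E'
from h import *
c=dict(np.load("topL.npz"));g=cen(mask(c,(50,80,40),(85,255,255),(280,165,350,240)));print("knob",g,onz(c,*g[0],.055))
E
```

```text
t 20.28 pos [ 0.4175 -0.165   0.0841] yaw 179.96 z [-4.0e-04 -1.1e-03 -1.0e+00] F [-0.1  0.1 -1.4] M [ 0.04  0.08 -0.01] w 0.0347 j6 -2.1
(array([-0.2, -0.3,  0.1]), array([-0.06, -0.02, -0.04]))
Ftool [0.1 0.1 1.4] rel start [135.8 -93.7 -37.6]
ring pred [ 0.5321038  -0.16509418  0.0950554 ] [215.49772132 162.6757108 ] [316.04973191 197.91557542]
0.0905 [216.75863519 162.18932341] [316.24484334 200.34495628]
0.1185 [216.27025797 156.40762718] [317.22189848 199.28791038]
crop origin S 192 132
crop origin T 293 175
knob (array([338.15, 192.05]), 20) [ 0.5550094  -0.24084641  0.055     ]
```

View pics/s3.png

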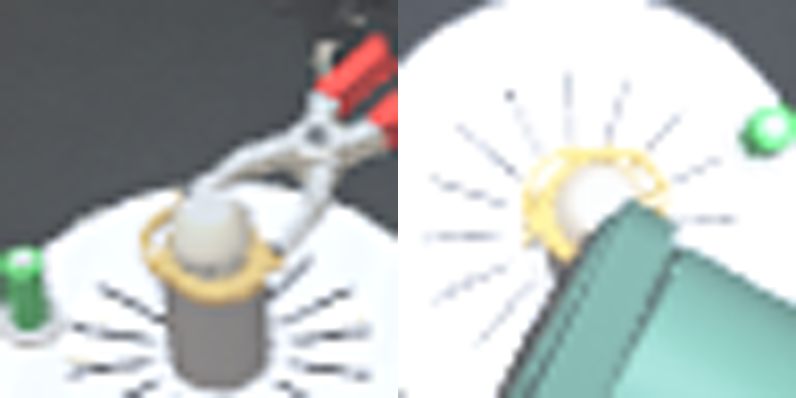

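The left half shows the ring spread around the spindle just above the washer, with an even gap around it and the pliers level. One thing to check: the knob measures 6 mm from its earlier position in the top view, so I'll compare all the stored frames.

```bash
python3 - <<'E'
from h import *
for f in("top0","top2","top3","topL","scene0","scene2","scene3","sceneL"):
    c=dict(np.load(f+".npz"));b=(325,175,350,205) if f[0]=="t" else (180,150,210,190)
    for lo in((50,80,40),(45,40,40)):
        m=mask(c,lo,(90,255,255),b)
        if m.any(): g,n=cen(m);print(f,lo[1],np.round(g,2),n,np.round(onz(c,*g,.055),4))
o=[]
for f in("top2","top3","topL"):
    c=dict(np.load(f+".npz"));o.append(cv2.resize(c["pixels"][175:215,320:360,::-1],(264,264),interpolation=cv2.INTER_CUBIC))
p=[]
for f in("scene2","scene3","sceneL"):
    c=dict(np.load(f+".npz"));p.append(cv2.resize(c["pixels"][148:188,175:215,::-1],(264,264),interpolation=cv2.INTER_CUBIC))
cv2.imwrite("pics/kn.png",np.vstack([np.hstack(o),np.hstack(p)]))
E
```

```text
top0 80 [336.56 188.19] 16 [ 0.5676 -0.2362  0.055 ]
top0 40 [336.06 188.52] 31 [ 0.5666 -0.2345  0.055 ]
top2 80 [337.58 190.21] 19 [ 0.561  -0.2392  0.055 ]
top2 40 [337.1  190.38] 29 [ 0.5605 -0.2377  0.055 ]
top3 80 [337.58 190.21] 19 [ 0.561  -0.2392  0.055 ]
top3 40 [337.1  190.38] 29 [ 0.5605 -0.2377  0.055 ]
topL 80 [337.58 190.21] 19 [ 0.561  -0.2392  0.055 ]
topL 40 [335.97 191.56] 32 [ 0.5567 -0.2339  0.055 ]
scene0 80 [194.   167.89] 37 [ 0.5677 -0.2322  0.055 ]
scene0 40 [193.81 167.56] 48 [ 0.567  -0.2336  0.055 ]
scene2 80 [194.38 166.41] 34 [ 0.562  -0.2355  0.055 ]
scene2 40 [194.26 166.2 ] 50 [ 0.5616 -0.2365  0.055 ]
scene3 80 [194.38 166.41] 34 [ 0.562  -0.2355  0.055 ]
scene3 40 [194.26 166.2 ] 50 [ 0.5616 -0.2365  0.055 ]
sceneL 80 [194.38 166.41] 34 [ 0.562  -0.2355  0.055 ]
sceneL 40 [194.26 166.2 ] 50 [ 0.5616 -0.2365  0.055 ]
```

View pics/kn.png

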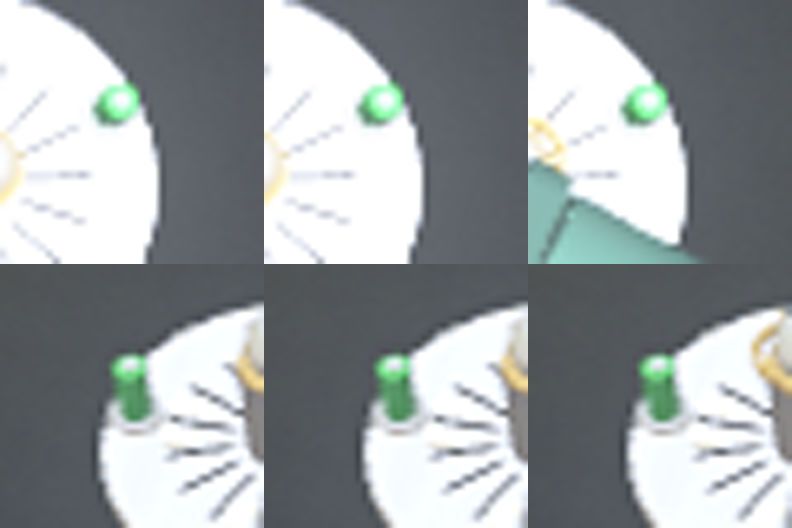

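The knob is in the same place in every frame since winding; the shift came from the teal arm entering the mask box. The wheel is still at its stop, so I'll hand in.

```bash
python3 g.py; python3 -c "
from plant import arm
print(arm.finish_job())"
```

```text
t 20.38 pos [ 0.4175 -0.165   0.0841] yaw 179.96 z [-3.0e-04 -1.1e-03 -1.0e+00] F [-0.4 -0.3 -2.3] M [ 0.03  0.04 -0.02] w 0.0349 j6 -2.1
Ftool [ 0.4 -0.3  2.3] rel start [135.8 -93.7 -37.6]
the job is handed in; nothing more can be done
None
```

I wound the wheel clockwise about 6.4 rad until it hit its stop. Then I squeezed the red pliers and lowered the spread ring over the spindle to groove height. I handed the job in at 20.4 s; no verdict came back.

**Wheel:** At the stop a 16 N push no longer moved it. As I released the push the knob came back about 0.7 mm (roughly 0.01 rad). After that it stayed at the same pixel in every later frame from both cameras. One knob reading seemed 6 mm off, but that was the teal arm showing up in the colour mask.

**Ring position:** The cameras disagreed by a few mm on how the ring sat relative to the spindle. The pliers also sat about 7 mm farther back in the hand than predicted. So I centred by touch: side contacts at y = -0.1604 and -0.1700, and a far-edge contact at x = 0.4156, each under about 5 N.

**Height:** The ring touched the washer at about 3 N when the tool was at z ≈ 0.082. I raised it to 0.084, which puts the ring at about 95 mm.

**Final state:** The tool is level to about 0.1° and the finger gap still reads 35 mm, so the pliers are fully squeezed (readings run about 2 mm low). The force at the wrist is only the weight of the pliers, so nothing bears on the washer. I planned every path clear of the bystanders and felt no unexpected contact, but I did not re-measure their positions at the end.

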